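Run the wing nut onto the sample carousel's spindle

ROBOT

A 7-joint arm with a two-finger parallel gripper is mounted at the origin on the work surface. World frame = base frame: x ahead of the robot, y to its left, z up, the work surface at z = 0. Lengths are in mm, angles in rad, forces in N, time in s.
With the tool pointing down it reaches from about 425 to 800 mm from the base axis. Payload 8.3 kg.
Tool frame: the origin (TCP) lies midway between the tips of the shut fingers; the grasp point (between the pads) lies 19 mm behind it (grasp_offset is the distance from the TCP to the grasp point, in mm); z points along the fingers, y is the line along which they close (so a half turn about z gives the same grasp; the last joint's range is limited). The gripper opens to 85 mm and grips with 20 to 120 N. Pads are 22 mm wide; open, the fingers measure 114 mm over their backs; the gripper's body (76 mm by 85 mm) begins 54 mm behind the grasp point. The pads swing forward as they close: fully open they stand 13 mm farther back than shut.
Start: joints at [1.2, 0.383, 0.016, 1.37, -0.006, 1.388, -0.046], TCP at [189.389, -595.596, 231.279] pointing down, gripper open.
Joint ranges: [-2.95, 2.95], [-0.25, 2.06], [-1.52, 1.56], [0.18, 2.33], [-1.44, 4.58], [0.02, 2.06], [-3.01, 3.01]. Speed limits (rad/s): [2.39, 2.39, 3.01, 3.01, 3.14, 3.14, 3.14].

INTERFACE

Orientations are given as a 3x3 rotation matrix whose columns are the frame's x, y, z axes.
In Python, from workcell import * gives the robot as it stands.
- The arm moves only by the shell command python3 -m creep 'ROWS' [FORCE]. ROWS is JSON, a list of rows, each a list of 3 entries, a list of its own where there are three numbers: the shift along the tool's x, y, z in cm, then the turn, a rotation vector about the tool's x, y, z in degrees, then the finger opening in cm, from 0 to 8.54. In form: [[[dx, dy, dz], [ax, ay, az], grip], ...]. A call has 1 to 8 rows; each row shifts and turns the commanded pose from where the row before left it, along the tool's axes as they then stand; what a row does not reach is not made up. A row lasts 1/10 s, in which the tool goes at most 50 mm and 8.59 degrees, less where a joint would pass 70% of its speed; a pose out of reach is approached as far as the arm can. A call with a gripper value outside its range is refused whole. The fingers move at their own pace and stop on an object; FORCE is the grip in N (left out, the last holds). Time passes only in rows, so rows that do not move let the fingers close. It gives the time, the measured TCP pose, the force, the opening and the grip force at its end, in the units of the state.
- state(): the state, without advancing time (a new reading comes with each control period).
- read_camera(name): name is "scene" or "top" or "wrist"; returns a dict with "frame" (400x640x3 uint8, red, green, blue), "vfov" (degrees; the focal length in pixels is half the picture's height over the tangent of half this angle, whatever the lens; pixels are square), "cx", "cy" (the principal point, pixels), "dist_coeffs" ([k1, k2, p1, p2, k3] as OpenCV has them; the pictures are not rectified), "T" (4x4, takes a point from camera to world coordinates); the wrist camera has in their place "mount" (4x4, takes a point from camera to tool coordinates, whose origin is the TCP and whose axes are the flange's). Camera axes: x right, y up, looking along -z (the intrinsics and any distortion apply to the point x, -y, -z); pixel columns grow to the right and rows downward; lengths in mm; the calibration is good to about 2 mm. A picture is of the moment at which its call begins: read the wrist's pose just before it. There is no depth.
- close_job(): hands the job in; it is judged then, once.
The state is a dict: "clock": time; "qpos": joint angles; "joint_velocities": joint speeds; "joint_efforts": joint torques, N m; "ee_pos": TCP position; "tcp_rot": TCP orientation; "force": force on the tool from outside, world axes, zero at the start; "wrist_torque": the same for the moment, N m; "grip_width": opening from 0.0 (shut) to 1.0 (fully open); "finger_force": force on a finger pad.
Only numpy, scipy, OpenCV 4.12 (cv2) and the standard library are available. Lean on these libraries where they do the work, as an engineer would, in place of code of your own. Each camera call takes 0.05 s, during which the arm holds its last target. There are 200 camera calls.

TASK

Fasten the sample carousel with its wing nut, which lies on its side on the rubber mat: stand it up, set it over the spindle in the middle of the carousel, turn it backward (anticlockwise) until it drops into the start of the thread, then run it on forward (clockwise) until it is fully home on the hub, and let go. Do not lean on the carousel or its tubes, and leave the other things on the bench where they are.

Things in the scene. Friction and masses are not known exactly. Their poses are not given: they have to be found in the camera images.
- nut: The carousel's dark steel wing nut, 160 g, 62 mm tall in all. Origin: centre of its open end; its z axis runs from there along the nut's axis to the wing. It starts lying on its side on the mat: z level, pointing roughly to the robot's right, y level, x up, the wing lying flat. Stood on its open end within about 30 degrees of upright, it settles upright.
- nut_skirt (a point): Point on the nut's axis 24 mm above its open end, halfway across its eight-sided hollow skirt: 47 mm across flats, 38 mm tall, closed on top, open below (40 mm inside, 33 mm deep, three small inner lugs near the open end). Pairs of flats face along the nut's x and y; y is level while the nut lies on its side. Axes as the nut's.
- nut_wing (a point): Middle of the nut's wing, 50 mm above its open end. The wing is a flat block on top of the skirt, 12 mm thick (along x), 42 mm wide (along y), from 38 to 62 mm above the open end. Fingers set a few mm wider than its thickness turn it and leave it free to drop. Turning takes well under 0.1 N m until a stop. Axes as the nut's.
- hub (a point): Centre of the carousel's flat hub face (68 mm across), 50 mm above the bench, z up. The nut is fully home when its open end lies flat here, up against the end stop of the thread: about 80 degrees forward (clockwise from above) of the thread's starts. It is then loose on the spindle by about 1 mm sideways.
- spindle_top (a point): Tip of the fixed spindle, 30 mm above the hub: a core 24 mm across, tapered tip, with a three-start thread 38 mm across round its lower 18 mm. It does not turn. Set over it at any yaw, the nut's open end stops 15 mm above the hub, its lugs on the level rim of the thread (19 mm if they land on the rim's three stop teeth, 6 mm if they chance on the starts).
- thread_rim (a point): Centre of the thread's rim, 18 mm above the hub. The three starts are gaps in it at 120 degrees; their direction varies and is not given. Turned backward (anticlockwise from above) by at most some 115 degrees the nut's lugs reach them and it drops by its weight to 6 mm above the hub; a tooth stops it there. Turned forward without the drop it only meets a tooth.
- carousel: Sample carousel, fixed: an aluminium disc 176 mm across, top 34 mm above the bench, with the hub and spindle in its middle and eight capped sample tubes (17 mm caps) standing on a circle of 72 mm radius, their tops 95 mm above the bench. Origin: centre of its underside, on the bench, below the hub. The tubes leave a free circle of 63 mm radius round the spindle.
- mat: Pale blue-grey rubber mat, fixed, 250 x 240 x 3 mm (its x, y, z), on the other side of the bench's middle from the carousel. Origin: centre of its underside.
- wrench: open-ended wrench, 130 mm long, lying flat on the mat
- round_knob: a different, smaller round knob with no wings (34 mm across, 26 mm tall) standing on the mat; origin at the centre of its underside
- collar: plain steel ring, 38 mm across, 12 mm tall, lying on the mat; origin at the centre of its underside
- vial: small closed glass vial, 22 mm across, 50 mm tall, standing on the bench between the mat and the carousel, between the flask and the beaker; origin at the centre of its underside
- flask: small amber bottle, 42 mm across, 95 mm tall, on the bench between the mat and the carousel, near the robot; origin at the centre of its underside
- beaker: clear open cup, 52 mm across, 70 mm tall, on the bench between the mat and the carousel, farther out; origin at the centre of its underside
There are look-alikes about, which are no part of the job. Leave any red look-alike of the nut alone.

How it is judged:
By the outcome, as a careful person would: the job done as asked, in the order asked, and still so for the second after the job is handed in, with the robot touching nothing.
It also fails if it takes over 62 s, if anything falls off the work surface, if the arm or the gripper's body presses on something with over 40 N, if the wrist force passes 120 N, or if a joint passes its speed limit or range.

## Working session

There is one attempt and no reset: what is moved stays moved. The work goes in short steps, Python scripts to look and compute and a shell command to move; the robot and the scene stay as the last step left them, time stands still between calls to the robot, and variables do not carry over. Pictures are saved under pics/ and viewed, at most 10 in all, crops included, and the job is handed in when it is done.

```bash
mkdir -p pics; cat > h.py <<'E'
from workcell import *
import numpy as np, cv2
def cam(n):
    s=state(); c=read_camera(n)
    if 'T' in c and c['T'] is not None: T=np.array(c['T'],float)
    else:
        W=np.eye(4);W[:3,:3]=s['tcp_rot'];W[:3,3]=s['ee_pos'];T=W@np.array(c['mount'])
    f=200/np.tan(np.radians(c['vfov'])/2)
    K=np.array([[f,0,c['cx']],[0,f,c['cy']],[0,0,1.]])
    return c['frame'],T,K,np.array(c['dist_coeffs'],float)
def ray(uv,T,K,d):
    p=cv2.undistortPoints(np.array(uv,float).reshape(-1,1,2),K,d).reshape(-1,2)
    v=np.c_[p[:,0],-p[:,1],-np.ones(len(p))]@T[:3,:3].T
    return T[:3,3],v
def atz(uv,z,C):
    o,v=ray(uv,*C); return o+v*((z-o[2])/v[:,2])[:,None]
def proj(P,T,K,d):
    q=(np.array(P,float).reshape(-1,3)-T[:3,3])@T[:3,:3]
    return cv2.projectPoints(q*[1,-1,-1],np.zeros(3),np.zeros(3),K,d)[0].reshape(-1,2)
def save(n,f): cv2.imwrite('pics/'+n,f[:,:,::-1])
E
python3 - <<'E'
from h import *
import pickle
s=state();print(s['clock'],s['ee_pos'],np.round(s['tcp_rot'],3),s['grip_width'])
D={}
for n in ['top','scene']:
    f,*C=cam(n); D[n]=(f,C); save(n+'0.png',f); print(n,np.round(C[0],2).tolist(),C[1][0,0],C[2])
pickle.dump(D,open('D.pkl','wb'))
E
```

```text
0.0 [ 189.23799081 -595.13164624  230.25842358] [[ 0.953  0.303 -0.001]
 [ 0.303 -0.953  0.002]
 [-0.    -0.002 -1.   ]] 1.002134552644238
top [[0.01, 0.98, -0.18, 309.35], [-1.0, 0.01, 0.02, -48.96], [0.02, 0.18, 0.98, 1182.58], [0.0, 0.0, 0.0, 1.0]] 414.50461344502145 [-0.07589369  0.          0.          0.          0.        ]
scene [[0.69, -0.43, 0.58, 1134.99], [0.73, 0.4, -0.56, -664.39], [0.01, 0.81, 0.59, 691.58], [0.0, 0.0, 0.0, 1.0]] 443.9395363871816 [-0.03243719  0.          0.          0.          0.        ]
```

View pics/top0.png

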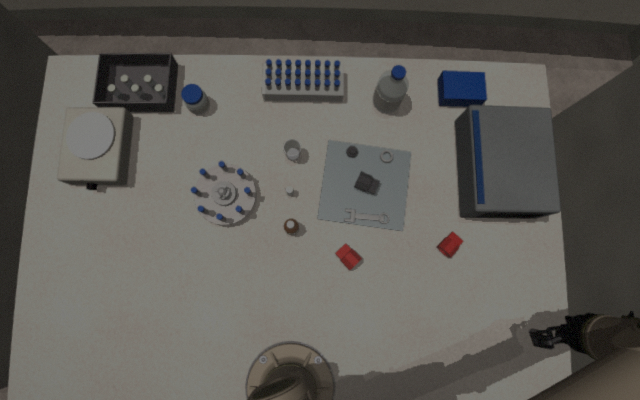

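View pics/scene0.png

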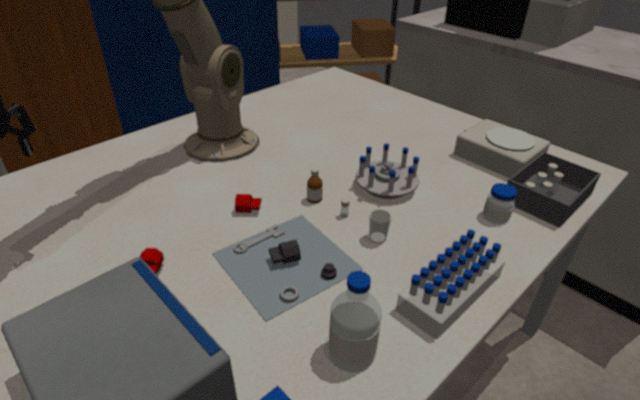

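The top view shows the carousel at about (224,193). The mat is at (365,185), with a dark winged part at (367,183). The wrench is at (367,216), the small round knob at (352,152) and the collar at (387,156). The red look-alikes are at (348,257) and (450,244).
The candidates for the nut are the dark part and the two red ones. The dark one fits, being steel-coloured and on the mat. I'll confirm it in an enlarged crop.

```bash
python3 - <<'E'
from h import *
import pickle
D=pickle.load(open('D.pkl','rb'))
a=D['top'][0][163:203,345:391]; b=D['scene'][0][230:275,260:312]; c=D['top'][0][160:226,191:257]
z=lambda i:cv2.resize(i,(390,int(390*i.shape[0]/i.shape[1])),interpolation=cv2.INTER_CUBIC)
a,b=z(a),z(b);h=max(a.shape[0],b.shape[0])
o=np.zeros((h,800,3),np.uint8);o[:a.shape[0],:390]=a;o[:b.shape[0],400:790]=b
save('crop1.png',np.clip(o*1.6,0,255).astype(np.uint8))
C=D['top'][1]
print('nut',atz([[367,183]],25,C),'spindle',atz([[224,193]],60,C))
print('tubes',np.round(atz([[222,164],[204,172],[194,190],[201,209],[221,217],[239,209],[248,190],[240,172]],95,C).mean(0),1))
E
```

```text
nut [[ 566.09865171 -210.6376643    25.        ]] spindle [[524.30840408 189.50531503  60.        ]]
tubes [525.1 190.3  95. ]
```

View pics/crop1.png

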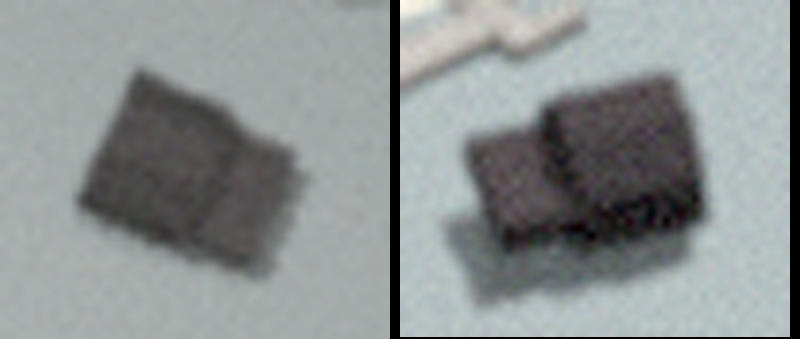

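The enlarged crop confirms it: a dark octagonal skirt on the left with a narrower flat wing on the right. The axis points right and about 24° down in the image, so this is the nut.

```bash
cat >> h.py <<'E'
from scipy.spatial.transform import Rotation as R
def down(yaw_y,tilt=0):
    "tool down, y axis at yaw deg, then tilt deg about tool y"
    a=np.radians(yaw_y);y=np.array([np.cos(a),np.sin(a),0]);z=np.array([0,0,-1.]);x=np.cross(y,z)
    return np.c_[x,y,z]@R.from_euler('y',tilt,degrees=True).as_matrix()
def need(p,Rt):
    s=state();A=np.array(s['tcp_rot'])
    d=A.T@(np.array(p)-s['ee_pos'])/10
    r=R.from_matrix(A.T@Rt).as_rotvec(degrees=True)
    print('t',round(s['clock'],2),'pos',np.round(s['ee_pos'],1),'shift cm',np.round(d,2),'turn',np.round(r,1),'F',np.round(s['force'],1))
E
python3 -c "
from h import *
need([566,-210,250],down(-24.3))"
```

```text
t 0.1 pos [ 189.2 -595.2  230.4] shift cm [ 47.58 -25.3   -1.92] turn [ -0.1  -0.  -48.1] F [-0.5 -0.4 -0.5]
```

```bash
python3 -m creep '[[[0,0,-4],[0,0,0],8.5],[[4,-2.1,0],[0,0,0],8.5],[[4,-2.1,0],[0,0,0],8.5],[[4,-2.1,0],[0,0,0],8.5],[[4,-2.1,0],[0,0,0],8.5],[[4,-2.1,0],[0,0,0],8.5],[[4,-2.1,0],[0,0,0],8.5],[[4,-2.1,0],[0,0,0],8.5]]' 30
python3 -m creep '[[[4,-2.1,0],[0,0,0],8.5],[[4,-2.1,0],[0,0,0],8.5],[[4,-2.1,0],[0,0,0],8.5],[[4,-2.1,0],[0,0,0],8.5],[[3.6,-2.2,2],[0,0,0],8.5],[[0,0,0],[0,0,-8],8.5],[[0,0,0],[0,0,-8],8.5],[[0,0,0],[0,0,-8],8.5]]'
python3 -m creep '[[[0,0,0],[0,0,-8],8.5],[[0,0,0],[0,0,-8],8.5],[[0,0,0],[0,0,-8],8.5],[[0,0,0],[0,0,0],8.5],[[0,0,0],[0,0,0],8.5]]'
python3 - <<'E'
from h import *
import pickle
need([566,-210,250],down(-24.3)); print(state()['qpos'])
f,*C=cam('wrist');save('w1.png',f);pickle.dump((f,C),open('w1.pkl','wb'))
E
```

```text
clock: 0.9
ee_pos: [412.5, -369.1, 271.0]
tcp_rot: [[0.953, 0.303, -0.0], [0.303, -0.953, 0.0], [-0.0, -0.0, -1.0]]
force: [0.4, -0.7, 0.2]
grip_width: 0.995
finger_force: 0.0
clock: 1.7
ee_pos: [566.3, -209.6, 250.4]
tcp_rot: [[0.743, 0.67, -0.002], [0.67, -0.743, 0.001], [-0.001, -0.001, -1.0]]
force: [-0.1, -0.7, -1.2]
grip_width: 0.995
finger_force: 0.0
clock: 2.2
ee_pos: [566.2, -210.3, 250.9]
tcp_rot: [[0.416, 0.909, -0.001], [0.909, -0.416, 0.0], [0.0, -0.001, -1.0]]
force: [-0.9, -0.3, 0.1]
grip_width: 0.997
finger_force: 0.0
t 2.2 pos [ 566.2 -210.3  250.9] shift cm [ 0.02 -0.03  0.09] turn [-0.  -0.  -0.3] F [-0.9 -0.3  0.1]
[ 0.60727733  0.3609571  -0.41105954  1.38236384  0.14278394  1.42823273
 -0.22997651]
```

View pics/w1.png

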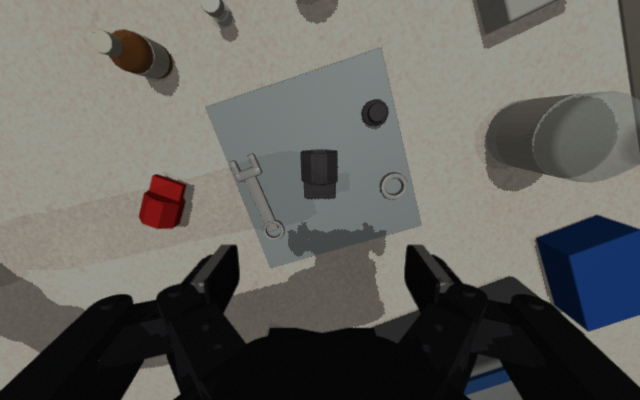

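Wrist view: the nut is at about (319,173), with the skirt at columns 301–338 and rows 149–184, and the wing below it at rows 184–199. The wrench is at (258,195), the collar at (394,186) and the knob at (375,112). I'll fit the nut's silhouette next.

```bash
cat >> h.py <<'E'
def nutparts():
    r=23.5/np.cos(np.pi/8);a=np.pi/8+np.arange(8)*np.pi/4
    sk=np.array([[r*np.cos(t),r*np.sin(t),z] for t in a for z in (0,38)])
    w=np.array([[x,y,z] for x in(-6,6) for y in(-21,21) for z in(38,62)])
    return sk,w
def sil(p,Rn,C,shape,k=4):
    m=np.zeros((shape[0]*k,shape[1]*k),np.uint8)
    for q in nutparts():
        u=((proj(q@Rn.T+p,*C)+.5)*k).astype(np.int32)
        cv2.fillConvexPoly(m,cv2.convexHull(u.reshape(-1,1,2)),1)
    return cv2.resize(m.astype(np.float32),shape[::-1],interpolation=cv2.INTER_AREA)
def lying(x,y,yaw,h=26.5):
    a=np.radians(yaw);z=np.array([np.cos(a),np.sin(a),0]);X=np.array([0,0,1.]);Y=np.cross(z,X)
    return np.array([x,y,h]),np.c_[X,Y,z]
E
cat > fit.py <<'E'
from h import *
import pickle
from scipy.optimize import minimize
f,C=pickle.load(open('w1.pkl','rb'))
g=f.max(2).astype(float);roi=np.s_[140:208,292:347]
print(np.round(g[173,292:352:2]),np.round(g[140:208:3,319]))
m=(g<85).astype(float)
def cost(v): return np.abs(sil(*lying(*v),C,g.shape)-m)[roi].sum()
z=np.radians(-114.3);c0=np.array([566,-210])-28*np.array([np.cos(z),np.sin(z)])
best=minimize(cost,[*c0,-114.3],method='Nelder-Mead',options=dict(initial_simplex=[[c0[0],c0[1],-114],[c0[0]+8,c0[1],-114],[c0[0],c0[1]+8,-114],[c0[0],c0[1],-106]]))
print(best.x,best.fun,m[roi].sum())
x,y,a=best.x;d=np.array([np.cos(np.radians(a)),np.sin(np.radians(a))])
print('skirt pt',np.array([x,y])+24*d)
s=sil(*lying(*best.x),C,g.shape)
o=f[roi].copy();o2=o.copy();o2[s[roi]>.5,1]=200
save('fit1.png',np.hstack([cv2.resize(q,None,fx=7,fy=7,interpolation=0) for q in(o,o2)]))
E
python3 fit.py
```

```text
[112. 111. 112. 111. 106.  33.  34.  35.  33.  37.  47.  44.  46.  49.
  52.  51.  49.  50.  37.  36.  37.  36.  37. 116. 121. 114. 114. 112.
 121. 122.] [125. 125. 125.  87.  45.  51.  51.  51.  52.  50.  52.  50.  45.  45.
  45.  41.  47.  46.  46.  45. 120. 121. 121.]
[ 575.84819194 -181.77683888 -113.76807064] 32.75 1735.0
skirt pt [ 566.17534349 -203.74126473]
```

```bash
python3 -m creep '[[[0,0,0],[0,8,0],6.5],[[0,0,0],[0,8,0],6.5],[[0,0,0],[0,8,0],6.5],[[0,0,0],[0,8,0],6.5],[[0,0,0],[0,8,0],6.5],[[0,0,0],[0,5,0],6.5],[[0,0,0],[0,0,0],6.5]]'
python3 -c "
from h import *
Rt=down(-23.8,45); g=np.array([566.2,-203.7,29]); print(Rt[:,2])
need(g+19*Rt[:,2]+[0,0,80],Rt); need(g+19*Rt[:,2]+[0,0,0],Rt); print(state()['qpos'])"
```

```text
clock: 2.95
ee_pos: [564.3, -213.9, 248.0]
tcp_rot: [[0.301, 0.907, 0.293], [0.638, -0.42, 0.645], [0.708, -0.007, -0.706]]
force: [-0.5, -0.6, -0.9]
grip_width: 0.768
finger_force: 0.0
[ 0.28534962  0.64697419 -0.70710678]
t 2.95 pos [ 564.3 -213.9  248. ] shift cm [-9.15 -0.17 12.42] turn [ 0.4 -0.1 -1. ] F [-0.5 -0.6 -0.9]
t 2.95 pos [ 564.3 -213.9  248. ] shift cm [-14.81  -0.11  18.07] turn [ 0.4 -0.1 -1. ] F [-0.5 -0.6 -0.9]
[ 1.06863842  0.51724752 -0.49757334  1.43121048 -0.53816995  1.43415659
  0.29829189]
```

```bash
python3 -m creep '[[[-3.0,-0.05,4.1],[0.4,0,-1],6.5],[[-3.0,-0.05,4.1],[0,0,0],6.5],[[-3.0,-0.05,4.1],[0,0,0],6.5],[[-1.5,0,1.5],[0,0,0],6.5],[[-1.5,0,1.5],[0,0,0],6.5],[[0,0,0],[0,0,0],6.5]]'
python3 - <<'E'
from h import *
Rt=down(-23.8,45); g=np.array([566.2,-203.7,29])
need(g+19*Rt[:,2],Rt)
f,*C=cam('wrist');save('w2.png',f)
E
```

```text
clock: 3.55
ee_pos: [574.4, -187.1, 58.6]
tcp_rot: [[0.278, 0.919, 0.281], [0.651, -0.395, 0.648], [0.706, 0.003, -0.708]]
force: [-0.7, -0.6, 0.8]
grip_width: 0.761
finger_force: 0.0
t 3.55 pos [ 574.4 -187.1   58.6] shift cm [-3.39 -0.1   2.69] turn [-0.3  0.1  0.5] F [-0.7 -0.6  0.8]
```

View pics/w2.png

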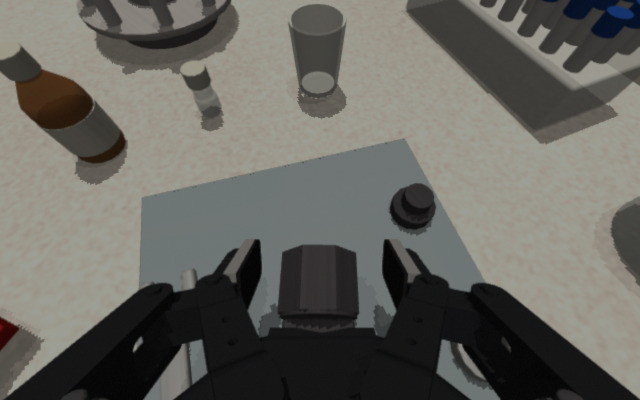

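The nut, at columns 281–358, sits centred between the pads (260 and 385), and the wrench is clear of the left finger. I'll descend the rest and close.

```bash
python3 -m creep '[[[-1.1,-0.05,0.9],[0,0,0.5],6.5],[[-1.1,-0.05,0.9],[0,0,0],6.5],[[-1.1,0,0.9],[0,0,0],6.5],[[0,0,0],[0,0,0],6.5],[[0,0,0],[0,0,0],4.0],[[0,0,0],[0,0,0],4.0],[[0,0,0],[0,0,0],4.0],[[0,0,0],[0,0,0],4.0]]' 40
python3 -m creep '[[[0,0,0],[0,0,0],4.0],[[0,0,0],[0,0,0],4.0]]'
```

```text
clock: 4.4
ee_pos: [572.9, -192.7, 18.6]
tcp_rot: [[0.283, 0.915, 0.286], [0.648, -0.402, 0.647], [0.707, 0.002, -0.707]]
force: [0.9, -1.3, -0.9]
grip_width: 0.543
finger_force: 41.4
clock: 4.6
ee_pos: [572.8, -192.7, 18.4]
tcp_rot: [[0.284, 0.915, 0.285], [0.648, -0.402, 0.647], [0.707, 0.001, -0.707]]
force: [0.5, -0.2, -1.1]
grip_width: 0.54
finger_force: 41.4
```

```bash
python3 -m creep '[[[2.4,0,-2.4],[0,0,0],4],[[2.4,0,-2.4],[0,0,0],4],[[2.4,0,-2.4],[0,0,0],4],[[0,0,0],[0,-8,0],4],[[0,0,0],[0,-8,0],4],[[0,0,0],[0,-8,0],4],[[0,0,0],[0,-8,0],4],[[0,0,0],[0,-8,0],4]]'
python3 -m creep '[[[0,0,0],[0,-8,0],4],[[0,0,0],[0,-8,0],4],[[0,0,0],[0,-8,0],4],[[0,0,0],[0,-8,0],4],[[0,0,0],[0,-8,0],4],[[0,0,0],[0,-8,0],4],[[0,0,0],[0,-2,0],4],[[0,0,0],[0,0,0],4]]'
python3 - <<'E'
from h import *
import json
s=state();A=np.array(s['tcp_rot']);print(A.round(3),s['ee_pos'],s['grip_width'],s['finger_force'],s['qpos'])
A0=np.array([[0.284,0.915,0.285],[0.648,-0.402,0.647],[0.707,0.001,-0.707]]);t0=np.array([572.8,-192.7,18.4])
p,Rn=lying(575.85,-181.78,-113.77)
pt=A0.T@(p-t0);Rt=A0.T@Rn
p1=s['ee_pos']+A@pt;R1=A@Rt;print('open end',p1,R1.round(3))
f,*C=cam('wrist');save('w3.png',f)
f,*C=cam('scene');save('s3.png',cv2.resize(f[150:300,200:400],(800,600)))
E
```

```text
clock: 5.4
ee_pos: [573.2, -192.9, 121.7]
tcp_rot: [[0.401, 0.915, 0.037], [0.912, -0.403, 0.073], [0.082, 0.005, -0.997]]
force: [1.2, 0.2, -2.4]
grip_width: 0.538
finger_force: 41.5
clock: 6.2
ee_pos: [572.5, -190.6, 118.1]
tcp_rot: [[0.281, 0.917, -0.284], [0.65, -0.4, -0.647], [-0.706, -0.002, -0.708]]
force: [-0.1, 0.1, -1.0]
grip_width: 0.541
finger_force: 41.5
[[ 0.281  0.917 -0.284]
 [ 0.65  -0.4   -0.647]
 [-0.706 -0.002 -0.708]] [ 572.49308215 -190.62480357  118.11294083] 0.5411354265609741 41.535867053316906 [-0.01870901  0.66758889 -0.13322981  1.44702606  0.72503312  1.54407914
 -0.76960232]
open end [ 574.25381537 -182.53646254  106.90012026] [[ 0.401 -0.916  0.001]
 [ 0.916  0.4   -0.002]
 [ 0.001  0.002  1.   ]]
```

View pics/s3.png

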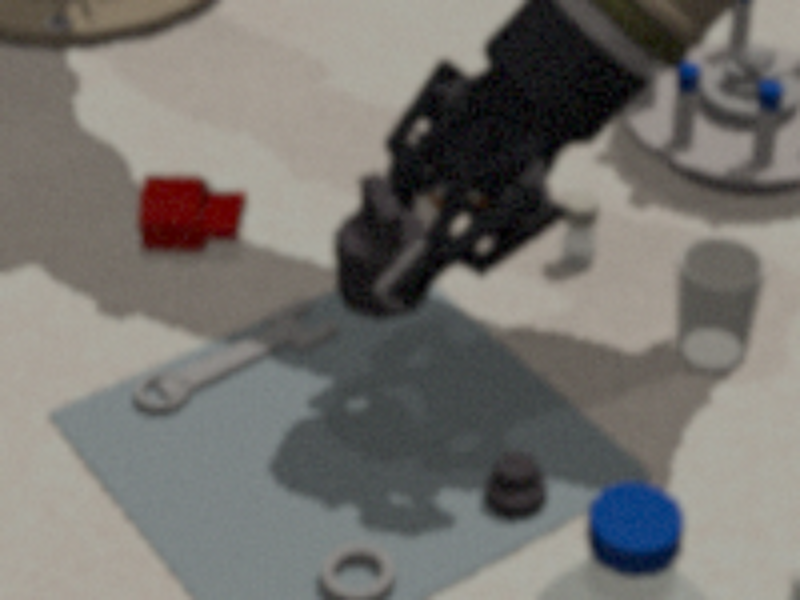

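The nut is held upright, wing up, at about (375,260) in the crop. Nothing else has moved. I'll lower it to the mat and release.

```bash
python3 -m creep '[[[2.3,0,2.3],[0,0,0],4],[[2.3,0,2.3],[0,0,0],4],[[1.6,0,1.6],[0,0,0],4],[[0.8,0,0.8],[0,0,0],4],[[0.2,0,0.2],[0,0,0],4],[[0.1,0,0.1],[0,0,0],4],[[0,0,0],[0,0,0],4]]'
python3 -m creep '[[[0,0,0],[0,0,0],6.5],[[0,0,0],[0,0,0],6.5],[[0,0,0],[0,0,0],6.5],[[0,0,-1],[0,0,0],6.5],[[0,0,-3],[0,0,0],6.5],[[0,0,-4],[0,0,0],6.5],[[0,0,-4],[0,0,0],6.5],[[0,0,0],[0,0,0],6.5]]'
python3 - <<'E'
from h import *
Rt=down(-24)
need([560,-182,190],Rt); print(state()['qpos'])
E
```

```text
clock: 7.0
ee_pos: [573.5, -193.0, 18.2]
tcp_rot: [[0.288, 0.915, -0.282], [0.647, -0.403, -0.647], [-0.706, 0.003, -0.708]]
force: [0.0, -0.4, -1.6]
grip_width: 0.544
finger_force: 41.6
clock: 7.8
ee_pos: [610.5, -108.7, 105.8]
tcp_rot: [[0.287, 0.918, -0.274], [0.652, -0.397, -0.646], [-0.702, 0.006, -0.712]]
force: [0.6, -0.2, -1.0]
grip_width: 0.759
finger_force: 0.0
t 7.8 pos [ 610.5 -108.7  105.8] shift cm [-12.14  -1.67   0.12] turn [ 0.6 44.6  0.4] F [ 0.6 -0.2 -1. ]
[-0.11852969  0.76663073 -0.1588947   1.30326328  0.69582523  1.63191981
 -0.83251309]
```

```bash
python3 -m creep '[[[-4,-0.6,0],[0,0,0],6.5],[[-4,-0.6,0],[0,0,0],6.5],[[-4.1,-0.5,0],[0,0,0],6.5],[[0,0,-1.5],[0,8,0],6.5],[[0,0,-1.5],[0,8,0],6.5],[[0,0,-1],[0,8,0],6.5],[[0,0,0],[0,8,0],6.5],[[0,0,0],[0,8,0],6.5]]'
python3 -m creep '[[[0,0,0],[0,5,0],6.5],[[0,0,0],[0,0,8],6.5],[[0,0,0],[0,0,0],6.5],[[0,0,0],[0,0,0],6.5]]'
python3 - <<'E'
from h import *
need([574,-182,220],down(-114)); print(state()['qpos'])
f,*C=cam('wrist');save('w4.png',f)
import pickle;pickle.dump((f,C),open('w4.pkl','wb'))
E
```

```text
clock: 8.6
ee_pos: [567.4, -163.3, 220.6]
tcp_rot: [[0.4, 0.916, -0.028], [0.913, -0.401, -0.077], [-0.081, 0.005, -0.997]]
force: [-0.1, -0.2, -0.1]
grip_width: 0.76
finger_force: 0.0
clock: 9.0
ee_pos: [566.5, -163.1, 218.6]
tcp_rot: [[0.522, 0.853, 0.001], [0.853, -0.522, -0.001], [0.0, 0.001, -1.0]]
force: [-0.3, -0.2, 0.2]
grip_width: 0.762
finger_force: 0.0
t 9.0 pos [ 566.5 -163.1  218.6] shift cm [-1.22  1.63 -0.14] turn [ 0.  -0.  82.5] F [-0.3 -0.2  0.2]
[ 0.40069991  0.32295553 -0.22448372  1.48553559  0.07297777  1.34033968
 -0.37823975]
```

View pics/w4.png

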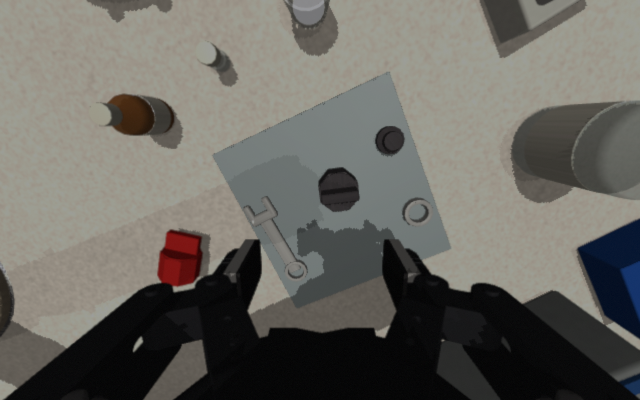

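The nut stands upright at (338,190) with its wing bar across columns 320–357. The wrench, knob and collar are undisturbed. Next I'll fit its position and turn the tool 82° to line up with the wing.

```bash
cat > fit2.py <<'E'
from h import *
import pickle
from scipy.optimize import minimize
f,C=pickle.load(open('w4.pkl','rb'))
g=f.max(2).astype(float);roi=np.s_[160:218,310:368]
m=(g<70).astype(float)
def pose(v):
    a=np.radians(v[2]);c,s=np.cos(a),np.sin(a)
    return np.array([v[0],v[1],3.]),np.array([[c,-s,0],[s,c,0],[0,0,1]])
def cost(v): return np.abs(sil(*pose(v),C,g.shape)-m)[roi].sum()
b=minimize(cost,[574,-182,66],method='Nelder-Mead',options=dict(initial_simplex=[[574,-182,66],[580,-182,66],[574,-176,66],[574,-182,74]]))
print(b.x,b.fun,m[roi].sum())
p,Rn=pose(b.x)
# wing-top yaw: darkest/brightest edges
u=proj([p+Rn@[x,y,62] for x in(-6,6) for y in(-21,21)],*C);print(u.round(1))
o=f[roi].copy();o2=o.copy();o2[sil(p,Rn,C,g.shape)[roi]>.5,1]=160
im=[cv2.resize(np.clip(q*2.5,0,255).astype(np.uint8),None,fx=6.8,fy=6.8,interpolation=0) for q in(o,o2)]
for i in((0,1),(1,3),(3,2),(2,0)):
    cv2.line(im[1],*[tuple(((u[j]-[310,160]+.5)*6.8).astype(int).tolist()) for j in i],(255,0,0),1)
save('fit2.png',np.hstack(im))
need([*b.x[:2],160],down(b.x[2]-180))
E
python3 fit2.py
```

```text
[ 577.55789205 -184.67473039   68.25960505] 83.375 1408.0
[[359.4 199.2]
 [321.7 205.4]
 [357.9 188.8]
 [319.8 195.1]]
t 9.05 pos [ 566.7 -162.8  218.5] shift cm [-1.3   2.07  5.85] turn [ 0.  -0.  80.3] F [ 0.9 -0.5  1.2]
```

View pics/fit2.png

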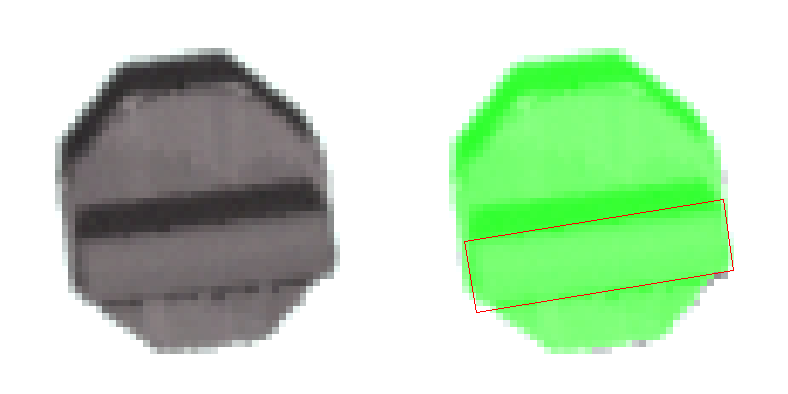

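```bash
python3 -m creep '[[[-1.3,2.1,1],[0,0,8.2],5],[[0,0,1],[0,0,8.2],5],[[0,0,1],[0,0,8.2],5],[[0,0,1],[0,0,8.2],5],[[0,0,1],[0,0,8.2],5],[[0,0,0.5],[0,0,8.2],5],[[0,0,0],[0,0,8.2],5],[[0,0,0],[0,0,8.2],5]]'
python3 -m creep '[[[0,0,0],[0,0,8.2],5],[[0,0,0],[0,0,8.2],5],[[0,0,0],[0,0,0],5],[[0,0,0],[0,0,0],5]]'
python3 - <<'E'
from h import *
import pickle
need([577.5,-184.7,160],down(-113.8)); print(state()['qpos'])
f,*C=cam('wrist');pickle.dump((f,C),open('w5.pkl','wb'))
p=np.array([577.5,-184.7,3]);a=np.radians(66.2)
Rn=np.array([[np.cos(a),-np.sin(a),0],[np.sin(a),np.cos(a),0],[0,0,1]])
o=f.copy()
for z,poly in ((62,[(-6,-21),(-6,21),(6,21),(6,-21)]),(38,[(25.4*np.cos(t),25.4*np.sin(t)) for t in np.pi/8+np.arange(8)*np.pi/4])):
    u=proj([p+Rn@[x,y,z] for x,y in poly],*C); cv2.polylines(o,[np.round(u*8).astype(np.int32)],True,(255,0,0),1,0,3)
c=u.mean(0).astype(int);print(c)
g=lambda i:cv2.resize(i[max(c[1]-50,0):c[1]+50,c[0]-65:c[0]+65],(780,600),interpolation=cv2.INTER_CUBIC)
save('w5.png',np.clip(g(o)*2.,0,255).astype(np.uint8))
E
```

```text
clock: 9.85
ee_pos: [577.8, -184.6, 163.0]
tcp_rot: [[0.992, -0.128, -0.0], [-0.128, -0.992, -0.0], [0.0, 0.0, -1.0]]
force: [-0.5, -0.5, 0.3]
grip_width: 0.585
finger_force: 0.0
clock: 10.25
ee_pos: [577.8, -185.0, 163.4]
tcp_rot: [[0.918, -0.396, 0.001], [-0.396, -0.918, -0.0], [0.001, 0.0, -1.0]]
force: [0.6, -0.3, -0.3]
grip_width: 0.585
finger_force: 0.0
t 10.25 pos [ 577.8 -185.   163.4] shift cm [-0.04 -0.02  0.34] turn [ 0.  -0.1  0.5] F [ 0.6 -0.3 -0.3]
[ 0.2479196   0.38213377  0.01225072  1.52418086 -0.00456026  1.23445803
 -1.71673383]
[320 194]
```

View pics/w5.png

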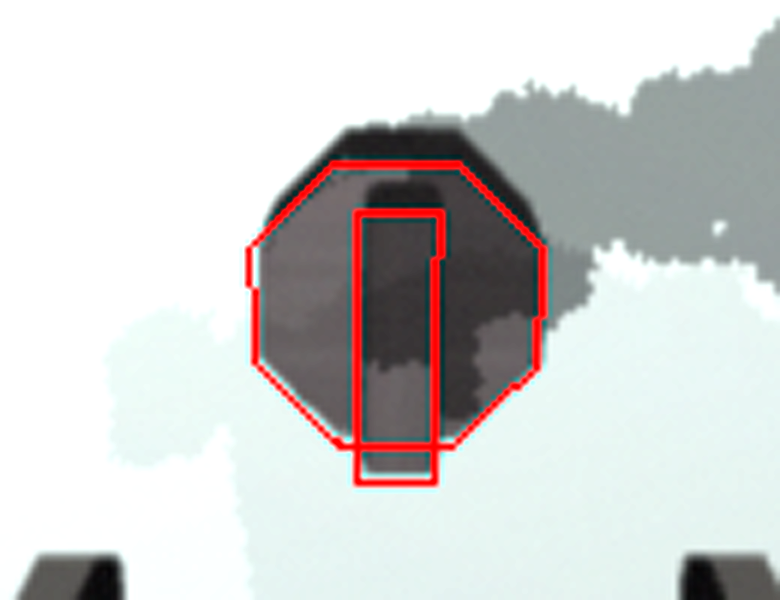

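The overlay shows the nut within 1–2 mm of the model: the real wing is about 10 crop px (1.5 mm) higher and 5 px (0.8 mm) to the right. I'll correct for that, descend to the wing and grip.

```bash
python3 -m creep '[[[0.1,0.05,3],[0,0,0.5],4],[[0,0,4],[0,0,0],4],[[0,0,3],[0,0,0],4],[[0,0,1.3],[0,0,0],4],[[0,0,0.5],[0,0,0],4],[[0,0,0],[0,0,0],4],[[0,0,0],[0,0,0],4]]'
python3 -c "
from h import *
need([578.6,-186,45],down(-113.8))"
```

```text
clock: 11.0
ee_pos: [579.7, -187.3, 47.4]
tcp_rot: [[0.912, -0.41, 0.004], [-0.41, -0.912, -0.001], [0.004, -0.0, -1.0]]
force: [0.4, -0.5, 0.8]
grip_width: 0.468
finger_force: 0.0
t 11.0 pos [ 579.7 -187.3   47.4] shift cm [-0.15 -0.07  0.24] turn [-0.  -0.2 -0.4] F [ 0.4 -0.5  0.8]
```

```bash
python3 -m creep '[[[-0.1,0,0.2],[0,0,0],4],[[0,0,0],[0,0,0],0.6],[[0,0,0],[0,0,0],0.6],[[0,0,0],[0,0,0],0.6],[[0,0,0],[0,0,0],0.6],[[0,0,0],[0,0,0],0.6],[[0,0,0],[0,0,0],0.6]]' 40
python3 -m creep '[[[0,0,0],[0,0,0],0.6],[[0,0,0],[0,0,0],0.6],[[0,0,0],[0,0,0],0.6]]'
python3 -c "
from h import *
need([578.6,-186,45],down(-113.8))
f,*C=cam('scene');save('s4.png',f)"
```

```text
clock: 11.7
ee_pos: [577.7, -186.5, 43.9]
tcp_rot: [[0.912, -0.41, 0.002], [-0.41, -0.912, -0.0], [0.002, -0.0, -1.0]]
force: [-1.3, 0.1, 2.9]
grip_width: 0.129
finger_force: 44.3
clock: 12.0
ee_pos: [577.7, -186.5, 43.8]
tcp_rot: [[0.912, -0.41, 0.001], [-0.41, -0.912, -0.0], [0.002, -0.0, -1.0]]
force: [-0.6, 1.0, 4.7]
grip_width: 0.131
finger_force: 44.5
t 12.0 pos [ 577.7 -186.5   43.8] shift cm [ 0.07 -0.08 -0.12] turn [-0.  -0.1 -0.4] F [-0.6  1.   4.7]
```

```bash
python3 -m creep '[[[0,0,-1],[0,0,0],0.6],[[0,0,-3.6],[0,0,0],0.6],[[0,0,-3.6],[0,0,0],0.6],[[0,0,-3.6],[0,0,0],0.6],[[0,0,-3.8],[0,0,0],0.6],[[-1.4,-1.8,0],[0,0,0],0.6],[[-2.7,-3.4,0],[0,0,0],0.6],[[-2.7,-3.4,0],[0,0,0],0.6]]'
python3 -m creep '[[[-2.7,-3.4,0],[0,0,0],0.6],[[-2.7,-3.4,0],[0,0,0],0.6],[[-2.7,-3.4,0],[0,0,0],0.6],[[-2.7,-3.4,0],[0,0,0],0.6],[[-2.7,-3.4,0],[0,0,0],0.6],[[-2.7,-3.4,0],[0,0,0],0.6],[[-2.3,-3.1,0],[0,0,0],0.6]]'
python3 -m creep '[[[0,0,0],[0,0,0],0.6],[[0,0,0],[0,0,0],0.6],[[0,0,0],[0,0,0],0.6]]'
python3 - <<'E'
from h import *
import pickle
need([525,190,200],down(-114)); print(state()['qpos'])
f,*C=cam('wrist');pickle.dump((f,C),open('w6.pkl','wb'));save('w6.png',f)
E
```

```text
clock: 12.85
ee_pos: [549.9, -79.9, 199.8]
tcp_rot: [[0.911, -0.413, 0.001], [-0.413, -0.911, -0.001], [0.001, 0.0, -1.0]]
force: [0.3, 1.8, -2.2]
grip_width: 0.128
finger_force: 43.7
clock: 13.55
ee_pos: [477.2, 211.9, 199.6]
tcp_rot: [[0.912, -0.41, 0.001], [-0.41, -0.912, -0.001], [0.001, 0.0, -1.0]]
force: [0.7, -0.8, -0.6]
grip_width: 0.132
finger_force: 43.7
clock: 13.85
ee_pos: [478.7, 208.6, 199.2]
tcp_rot: [[0.911, -0.412, 0.001], [-0.412, -0.911, -0.001], [0.002, 0.001, -1.0]]
force: [-0.2, 0.1, -1.6]
grip_width: 0.128
finger_force: 43.7
t 13.85 pos [478.7 208.6 199.2] shift cm [ 4.98 -0.21 -0.07] turn [ 0.1 -0.1 -0.3] F [-0.2  0.1 -1.6]
[-0.25257516  0.19338516 -0.25232973  1.69146628  0.05218488  1.26290634
 -2.51168044]
```

View pics/w6.png

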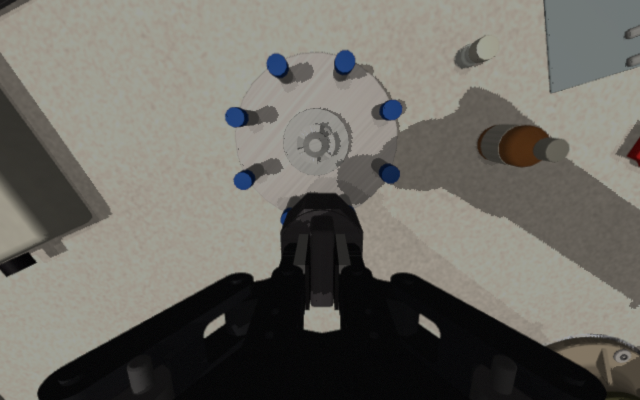

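Wrist view: the nut is held upright with its skirt at (322,205) and its wing at (320,262). The carousel's hub and spindle are at about (316,144), with the blue caps around them. I'll fit the carousel centre numerically in the same frame.

```bash
cat > car.py <<'E'
from h import *
import pickle
from scipy.optimize import minimize
f,C=pickle.load(open('w6.pkl','rb'))
hsv=cv2.cvtColor(f,cv2.COLOR_RGB2HSV);m=((hsv[...,1]>130)&(hsv[...,0]>100)&(hsv[...,0]<125)&(hsv[...,2]>50)).astype(np.float32)
roi=np.s_[40:192,210:420]
t=np.linspace(0,2*np.pi,24,endpoint=False);ring=8.5*np.c_[np.cos(t),np.sin(t)]
def caps(v):
    k=4;M=np.zeros((1600,2560),np.uint8)
    for i in range(8):
        a=np.radians(v[2]+45*i);c=v[:2]+72*np.array([np.cos(a),np.sin(a)])
        P=np.r_[np.c_[ring+c,np.full(24,95)],np.c_[ring+c,np.full(24,95-v[3])]]
        cv2.fillConvexPoly(M,cv2.convexHull(((proj(P,*C)+.5)*k).astype(np.int32).reshape(-1,1,2)),1)
    return cv2.resize(M.astype(np.float32),(640,400),interpolation=cv2.INTER_AREA)
cost=lambda v:np.abs(caps(v)-m)[roi].sum()
v=min(([525,190,p,12] for p in range(0,45,5)),key=cost)
for _ in range(2):
    b=minimize(cost,v,method='Nelder-Mead',options=dict(initial_simplex=[v]+[np.array(v)+np.eye(4)[i]*[5,5,5,5] for i in range(4)]));v=b.x
print('caps',v.round(2),b.fun,m[roi].sum())
g=cv2.GaussianBlur(f.astype(np.float32).mean(2),(0,0),0.8)
def edge(xy,r,z):
    T=np.linspace(0,2*np.pi,180);d=np.c_[np.cos(T),np.sin(T)]
    S=[]
    for rr in(r-1.2,r+1.2):
        u=proj(np.c_[xy+rr*d,np.full(180,z)],*C).astype(np.float32)
        S.append((cv2.remap(g,u[:,:1],u[:,1:],cv2.INTER_LINEAR)[:,0],u))
    ok=(S[0][1][:,1]<185); return np.abs(S[0][0]-S[1][0])[ok].clip(0,25).mean()
for r,z in((34,50),(88,34),(19,68),(12,70)):
    X=[(edge(v[:2]+[i,j],r,z),i,j) for i in np.arange(-6,6.1,.5) for j in np.arange(-6,6.1,.5)]
    X.sort(reverse=True);print(r,z,[(round(float(a),1),*(v[:2]+[i,j]).round(1)) for a,i,j in X[:3]])
# nut: open-end octagon far rim pose in same image
s=np.array(C[0]);cam0=C[0][:3,3];print('cam',cam0)
E
python3 car.py
```

```text
caps [5.2437e+02 1.9399e+02 6.8000e-01 4.9000e-01] 302.625 1793.0
34 50 [(14.0, np.float64(525.4), np.float64(194.0)), (13.7, np.float64(524.9), np.float64(194.0)), (13.6, np.float64(524.9), np.float64(194.5))]
88 34 [(9.1, np.float64(524.9), np.float64(192.5)), (9.1, np.float64(524.9), np.float64(193.0)), (9.0, np.float64(524.4), np.float64(192.5))]
19 68 [(12.5, np.float64(524.4), np.float64(188.0)), (12.4, np.float64(524.9), np.float64(188.0)), (12.4, np.float64(523.9), np.float64(188.0))]
12 70 [(20.1, np.float64(523.9), np.float64(193.5)), (19.8, np.float64(524.4), np.float64(193.5)), (19.8, np.float64(523.9), np.float64(194.0))]
cam [541.961118   179.42410235 341.86682353]
```

```bash
cat > held.py <<'E'
from h import *
import pickle
f,C=pickle.load(open('w6.pkl','rb'))
g=f.max(2).astype(int)
for r in range(188,204): print(r,g[r,296:350:3])
print(g[212,272:300],g[212,350:376])
A=np.array(state()['tcp_rot']);A=down(-114.3);tcp=np.array([478.7,208.6,199.2])
for dx in(-2,0,2):
    c=tcp+A@[dx,0,41-0]
    for h in(0,38):
        P=[c+A@np.array([25.43*np.cos(t),25.43*np.sin(t),-h]) for t in np.pi/8+np.arange(8)*np.pi/4]
        u=proj(P,*C);print(dx,h,u.round(1).tolist())
E
python3 held.py
```

```text
188 [154 153 153 156 138 139 141 141 138 135 135 135 138 137 140  78  79  79]
189 [153 152 156 155 138 139 142 139 136 135 136 135 140 135 141  79  80  79]
190 [153 151 156 152 139 139 140 139 137 135 137 136 140 137 138  92  79  78]
191 [153 152 156 148 135 132 107 133 134 132 133 135 135 137 135 129  80  77]
192 [152 154 154 145  85  84  70  87 109 108 107 111 109 115 135 137  84  78]
193 [152 155 141 108  36  36  33  38  54  55  52  56  53  60 136 131  78  77]
194 [147 153 102  67  17  16  15  18  20  21  19  20  20  23 127  84  61  75]
195 [111 136  80  32  16  15  14  15  16  15  12  16  15  15  74  60  54  66]
196 [70 94 73 18 16 14 16 16 14 16 14 14 16 13 31 57 54 58]
197 [56 69 54 16 16 14 15 13 14 15 15 13 15 14 16 52 55 55]
198 [55 59 30 17 16 16 13 15 16 15 16 14 14 15 14 34 54 55]
199 [54 54 16 19 14 15 15 16 15 15 12 13 13 15 17 20 54 54]
200 [55 40 16 19 15 15 14 15 16 14 17 15 14 14 16 14 50 54]
201 [55 23 16 17 14 14 15 15 15 15 15 13 13 15 14 15 34 55]
202 [52 16 15 18 15 14 15 14 15 15 17 14 15 13 17 15 20 54]
203 [39 16 18 17 15 16 13 14 16 15 14 14 14 16 15 15 15 
[... 328 characters left out ...]
[286.4, 213.7], [306.1, 194.4]]
-2 38 [[338.1, 212.0], [362.3, 235.4], [361.0, 266.6], [336.8, 287.5], [303.9, 287.5], [279.7, 266.7], [278.3, 235.4], [302.5, 212.0]]
0 0 [[334.8, 191.5], [354.6, 210.9], [353.7, 237.1], [334.0, 254.8], [307.0, 254.8], [287.3, 237.1], [286.3, 210.9], [306.0, 191.5]]
0 38 [[338.1, 208.5], [362.4, 232.0], [361.1, 263.5], [336.9, 284.5], [303.9, 284.6], [279.6, 263.5], [278.2, 232.1], [302.4, 208.5]]
2 0 [[334.9, 188.6], [354.7, 208.1], [353.8, 234.5], [334.1, 252.3], [307.0, 252.3], [287.2, 234.5], [286.2, 208.2], [306.0, 188.7]]
2 38 [[338.2, 205.0], [362.5, 228.7], [361.2, 260.3], [336.9, 281.5], [303.8, 281.6], [279.4, 260.4], [278.0, 228.7], [302.3, 205.0]]
```

```bash
python3 -m creep '[[[0,-0.3,2],[0,0,0],0.6],[[0,-0.3,2],[0,0,0],0.6],[[0,0,0.5],[0,0,0],0.6],[[0,0,0],[0,0,0],0.6],[[0,0,0],[0,0,0],0.6],[[0,0,0],[0,0,0],0.6]]'
python3 - <<'E'
from h import *
import pickle
s=state();print(s['ee_pos'])
f,*C=cam('wrist');pickle.dump((f,C),open('w6.pkl','wb'))
s=state();print(s['ee_pos'])
E
python3 car.py; sed -i "s/^A=.*/s=state();A=np.array(s['tcp_rot']);tcp=C[0][:3,3]*0+pickle.load(open('w6.pkl','rb'))[1][0][:3,3]; tcp=np.array(s['ee_pos'])/" held.py; python3 held.py | grep -v ' 38 '
```

```text
clock: 14.5
ee_pos: [481.5, 215.4, 155.4]
tcp_rot: [[0.912, -0.411, 0.003], [-0.411, -0.912, 0.0], [0.003, -0.001, -1.0]]
force: [0.4, -0.3, -0.8]
grip_width: 0.129
finger_force: 43.7
[481.52869816 215.44734455 155.42790407]
[481.43146668 215.54326145 155.33067451]
caps [5.2434e+02 1.9368e+02 8.8000e-01 3.7000e-01] 229.75 2090.0
34 50 [(14.4, np.float64(525.3), np.float64(193.7)), (14.3, np.float64(525.3), np.float64(194.2)), (13.9, np.float64(524.8), np.float64(193.7))]
88 34 [(8.7, np.float64(524.3), np.float64(193.7)), (8.5, np.float64(524.8), np.float64(193.2)), (8.5, np.float64(524.3), np.float64(193.2))]
19 68 [(13.4, np.float64(524.8), np.float64(192.7)), (13.3, np.float64(522.8), np.float64(190.2)), (13.3, np.float64(522.8), np.float64(190.7))]
12 70 [(21.0, np.float64(523.8), np.float64(193.2)), (20.9, np.float64(524.3), np.float64(193.2)), (20.8, np.float64(523.8), np.float64(193.7))]
cam [544.53641603 186.14771327 298.14844396]
188 [159 157 154 156 150 142 141 143 144 139  81  80  82  81  81  79  78  81]
189 [158 157 152 159 144 142 139 144 142 138  81  80  82  81  79  78 
[... 978 characters left out ...]
 15  14  13  15  15  14  14  16  17  26  79]
203 [96 16 19 17 16 15 16 16 15 16 14 14 15 15 16 17 16 73]
[139 141 142 142 141 140 140 137 136 137 139 142 144 145 139  98  51  22
  16  15  15  16  15  16  15  15  19  21] [16 15 14 16 16 29 51 55 55 55 55 56 61 75 77 78 79 81 82 82 81 80 78 78
 77 77]
-2 0 [[334.8, 194.4], [354.5, 213.7], [353.6, 239.7], [334.0, 257.3], [307.0, 257.3], [287.4, 239.7], [286.4, 213.7], [306.1, 194.4]]
0 0 [[334.8, 191.6], [354.6, 210.9], [353.7, 237.1], [334.0, 254.8], [307.0, 254.8], [287.3, 237.1], [286.3, 210.9], [306.0, 191.6]]
2 0 [[334.9, 188.7], [354.7, 208.2], [353.8, 234.5], [334.0, 252.2], [307.0, 252.2], [287.2, 234.5], [286.2, 208.2], [306.0, 188.7]]
```

```bash
python3 -m creep '[[[1.6,0.05,0],[0,0,0],0.6],[[1.6,0.05,0],[0,0,0],0.6],[[1.7,0.05,0],[0,0,0],0.6],[[0,0,0],[0,0,0],0.6],[[0,0,0],[0,0,0],0.6],[[0,0,0],[0,0,0],0.6]]'
python3 -m creep '[[[0,0,0],[0,0,0],0.6],[[0,0,0],[0,0,0],0.6]]'
python3 -c "
from h import *
need([525.7,193.9,125],down(-114.3))"
```

```text
clock: 15.15
ee_pos: [524.8, 194.2, 154.2]
tcp_rot: [[0.912, -0.41, 0.001], [-0.41, -0.912, -0.0], [0.001, -0.0, -1.0]]
force: [0.0, -0.4, -1.2]
grip_width: 0.129
finger_force: 43.7
clock: 15.35
ee_pos: [524.6, 194.4, 154.4]
tcp_rot: [[0.912, -0.41, 0.001], [-0.41, -0.912, -0.0], [0.001, -0.0, -1.0]]
force: [0.8, 0.3, -2.2]
grip_width: 0.129
finger_force: 43.7
t 15.35 pos [524.6 194.4 154.4] shift cm [0.12 0.   2.94] turn [-0.  -0.1  0.1] F [ 0.8  0.3 -2.2]
```

Within about 1 mm. I'll trim x by 0.1 and lower gently, watching the force.

```bash
python3 -m creep '[[[0.1,0,1],[0,0,0],0.6],[[0,0,1],[0,0,0],0.6],[[0,0,1],[0,0,0],0.6],[[0,0,0.4],[0,0,0],0.6],[[0,0,0.4],[0,0,0],0.6],[[0,0,0],[0,0,0],0.6]]'
python3 -m creep '[[[0,0,0.3],[0,0,0],0.6],[[0,0,0.2],[0,0,0],0.6],[[0,0,0],[0,0,0],0.6]]'
```

```text
clock: 15.95
ee_pos: [525.5, 193.5, 115.6]
tcp_rot: [[0.912, -0.41, 0.0], [-0.41, -0.912, -0.001], [0.0, 0.001, -1.0]]
force: [-0.3, 0.9, -1.2]
grip_width: 0.131
finger_force: 43.7
clock: 16.25
ee_pos: [525.8, 193.6, 111.2]
tcp_rot: [[0.912, -0.41, 0.001], [-0.41, -0.912, -0.001], [0.001, 0.0, -1.0]]
force: [0.2, 0.0, -0.9]
grip_width: 0.13
finger_force: 43.7
```

```bash
python3 -m creep '[[[0,0,0.1],[0,0,0],0.6],[[0,0,0.1],[0,0,0],0.6],[[0,0,0],[0,0,0],0.6]]'
python3 -m creep '[[[0,0,0.1],[0,0,0],0.6],[[0,0,0.1],[0,0,0],0.6],[[0,0,0],[0,0,0],0.6]]'
python3 -m creep '[[[0,0,0.1],[0,0,0],0.6],[[0,0,0],[0,0,0],0.6]]'
```

```text
clock: 16.55
ee_pos: [525.8, 193.6, 109.3]
tcp_rot: [[0.912, -0.41, 0.001], [-0.41, -0.912, -0.0], [0.001, -0.0, -1.0]]
force: [-1.5, 0.3, -1.3]
grip_width: 0.132
finger_force: 43.7
clock: 16.85
ee_pos: [525.7, 193.7, 107.2]
tcp_rot: [[0.912, -0.41, 0.001], [-0.41, -0.912, -0.0], [0.001, 0.0, -1.0]]
force: [0.0, 0.9, -1.5]
grip_width: 0.127
finger_force: 43.8
clock: 17.05
ee_pos: [525.8, 193.7, 106.2]
tcp_rot: [[0.912, -0.41, 0.001], [-0.41, -0.912, -0.0], [0.001, -0.0, -1.0]]
force: [-0.4, 0.5, -1.2]
grip_width: 0.136
finger_force: 43.7
```

```bash
python3 -m creep '[[[0,0,0.05],[0,0,0],0.6],[[0,0,0],[0,0,0],0.6],[[0,0,0],[0,0,0],1.6],[[0,0,0],[0,0,0],1.6],[[0,0,0],[0,0,0],1.6]]' 25
python3 -c "
from h import *
s=state();print(s['qpos'][6],s['wrist_torque'],s['grip_width'])"
python3 -m creep '[[[0,0,0],[0,0,-6],1.6],[[0,0,0],[0,0,-6],1.6],[[0,0,0],[0,0,-6],1.6],[[0,0,0],[0,0,-6],1.6]]'
python3 -c "
from h import *
s=state();print(s['qpos'][6],s['wrist_torque'],s['grip_width'])"
```

```text
clock: 17.55
ee_pos: [526.1, 193.6, 106.0]
tcp_rot: [[0.912, -0.41, 0.002], [-0.41, -0.912, -0.0], [0.002, -0.0, -1.0]]
force: [-0.7, -0.3, -0.5]
grip_width: 0.188
finger_force: 0.2
-2.4732660997141194 [ 0.02452601 -0.0477053   0.0257481 ] 0.1879544352542421
clock: 17.95
ee_pos: [526.7, 193.5, 106.5]
tcp_rot: [[1.0, -0.002, 0.003], [-0.002, -1.0, 0.0], [0.003, -0.0, -1.0]]
force: [0.3, 1.5, 1.9]
grip_width: 0.187
finger_force: 48.7
-2.0728986341599693 [ 0.11024759 -0.15074387 -1.56480148] 0.1867540697071617
```

The torque went to 1.6 N m after only 24°, so a stop has been reached. I'll back off and check the nut's height in the wrist image numerically.

```bash
python3 -m creep '[[[0,0,0],[0,0,6],1.6],[[0,0,0],[0,0,5],1.6],[[0,0,0],[0,0,0],1.6],[[0,0,0],[0,0,0],1.6]]'
python3 - <<'E'
from h import *
import pickle
s=state();print(s['qpos'][6],s['wrist_torque'],s['finger_force'])
f,*C=cam('wrist');pickle.dump((f,C),open('w7.pkl','wb'));save('w7.png',f)
f0,_=pickle.load(open('w6.pkl','rb'))
for n,i in(('old',f0),('new',f)):
    g=i.max(2).astype(int);print(n);
    for c in(310,316,322,328,334): print(c,g[184:270:2,c])
    for r in (215,): print('row',g[r,270:376:2])
A=np.array(s['tcp_rot']);t=np.array(s['ee_pos'])
for drop in(0,9,15):
    for a in(0,10,22.5):
        P=[t+A@np.array([25.43*np.cos(q)-.8,25.43*np.sin(q)+.75,h]) for h in(41+drop,3+drop) for q in np.radians(a)+np.pi/8+np.arange(8)*np.pi/4]
        u=proj(P,*C);print(drop,a,'bottom min row %.1f cols %.1f %.1f | top min row %.1f cols %.1f %.1f'%(u[:8,1].min(),u[:8,0].min(),u[:8,0].max(),u[8:,1].min(),u[8:,0].min(),u[8:,0].max()))
E
```

```text
clock: 18.35
ee_pos: [526.4, 193.6, 106.3]
tcp_rot: [[0.981, -0.192, 0.002], [-0.192, -0.981, -0.0], [0.002, -0.0, -1.0]]
force: [0.5, -0.1, 2.7]
grip_width: 0.186
finger_force: 2.8
-2.255485814250314 [-0.13677609 -0.24377692 -0.02025859] 2.7579715176489117
old
310 [158 149 144 142 113  21  15  15  16  15  16  14  20  33  44  48  48  46
  40  35  29  22  20  20  31  34  19  19  18  18  18  17  13  13  12  12
  12  14  12  15  13  11  11]
316 [140 140 140 144 115  21  15  14  15  16  14  15  20  27  51  47  20  16
  16  16  14  16  16  20  24  26  26  26  26  25  27  26  26  25  26  25
  24  26  26  25  24  26  26]
322 [133 144 141 138 111  22  16  15  15  15  16  14  16  33  45  25  17  15
  13  15  17  17  17  18  23  24  25  25  26  26  26  24  26  25  25  26
  25  26  25  26  25  25  25]
328 [77 80 81 81 67 17 15 16 14 15 16 15 18 23 26 25 17 15 15 14 15 16 15 19
 22 25 26 26 26 26 24 25 26 25 26 26 24 26 24 26 25 24 24]
334 [81 82 81 81 64 16 15 16 14 15 14 14 16 25 22 26 27 26 26 25 25 25 21 20
 20 18 16 15 14 14 12  9  8  7  7  9  6  7  5  8  6  7  8]
row [150 140 140 137 136 1
[... 1343 characters left out ...]
cols 287.3 355.6 | top min row 209.6 cols 279.4 363.5
0 10 bottom min row 190.4 cols 286.2 357.3 | top min row 207.3 cols 278.1 365.6
0 22.5 bottom min row 189.5 cols 285.0 357.9 | top min row 206.2 cols 276.6 366.2
9 0 bottom min row 189.1 cols 288.8 354.1 | top min row 204.8 cols 281.6 361.3
9 10 bottom min row 187.3 cols 287.6 355.7 | top min row 202.6 cols 280.3 363.3
9 22.5 bottom min row 186.5 cols 286.6 356.3 | top min row 201.6 cols 279.0 363.9
15 0 bottom min row 187.2 cols 289.7 353.2 | top min row 201.9 cols 282.9 360.0
15 10 bottom min row 185.4 cols 288.6 354.8 | top min row 199.7 cols 281.7 361.9
15 22.5 bottom min row 184.6 cols 287.5 355.4 | top min row 198.8 cols 280.4 362.5
```

```bash
cat > drop.py <<'E'
from h import *
import pickle,sys
from scipy.optimize import minimize
def run(fn,a0,S=None):
    f,C=pickle.load(open(fn,'rb'));M=np.linalg.inv(np.array(read_camera('wrist')['mount'])) if S is None else S
    W=C[0]@M;A=W[:3,:3];t=W[:3,3]
    g=f.max(2).astype(float);m=np.clip((52-g)/26,0,1)
    roi=np.s_[180:208,292:350]
    def model(v):
        k=4;O=np.zeros((1600,2560),np.uint8)
        q=np.radians(v[1])+np.pi/8+np.arange(8)*np.pi/4
        P=np.array([t+A@[25.43*np.cos(x)+v[2],25.43*np.sin(x)+v[3],h+v[0]] for x in q for h in(41,3)])
        cv2.fillConvexPoly(O,cv2.convexHull(((proj(P,*C)+.5)*k).astype(np.int32).reshape(-1,1,2)),1)
        # skirt top face is brighter: treat as lit -> exclude
        Q=((proj(P[1::2],*C)+.5)*k).astype(np.int32);L=np.zeros_like(O);cv2.fillConvexPoly(L,cv2.convexHull(Q.reshape(-1,1,2)),1)
        r=lambda x:cv2.resize(x.astype(np.float32),(640,400),interpolation=cv2.INTER_AREA)
        return r(O),r(L)
    def cost(v):
        O,L=model(v);return (np.abs(O-m)*(1-L))[roi].sum()+.02*(v[2]+.8)**2+.02*(v[3]-.75)**2
    # rim of the lit top: gradient along its edge
    gb=cv2.GaussianBlur(g.astype(np.float32),(0,0),.7)
    for d in(0,5,9,15):
        best=min((minimize(lambda w:cost([d,*w]),[a,-.8,.75],method='Nelder-Mead',options=dict(initial_simplex=[[a,-.8,.75],[a+5,-.8,.75],[a,.7,.75],[a,-.8,2]],maxiter=60)) for a in a0),key=lambda b:b.fun)
        print(fn,d,best.fun.round(2),best.x.round(2))
    return M
M=run('w6.pkl',[0]);run(sys.argv[1],[float(x) for x in sys.argv[2:]],M)
E
python3 drop.py w7.pkl 8 16 -8
```

```text
w6.pkl 0 9.89 [-0.09 -1.62  0.74]
w6.pkl 5 11.49 [-0.47 -2.7   0.8 ]
w6.pkl 9 13.93 [-0.93 -3.64  0.83]
w6.pkl 15 22.92 [-1.59 -5.26  0.85]
w7.pkl 0 44.39 [11.35 -0.48  0.72]
w7.pkl 5 32.93 [10.29 -1.57  0.73]
w7.pkl 9 22.81 [10.69 -2.56  0.53]
w7.pkl 15 13.18 [10.58 -3.95  0.63]
```

```bash
python3 -m creep '[[[0,0,0.2],[0,0,0],1.6],[[0,0,0.2],[0,0,0],1.6],[[0,0,0],[0,0,0],1.6]]'
python3 -m creep '[[[0,0,0.15],[0,0,0],1.6],[[0,0,0],[0,0,0],1.6],[[0,0,0],[0,0,0],1.6]]'
```

```text
clock: 18.75
ee_pos: [525.8, 193.7, 101.6]
tcp_rot: [[0.981, -0.194, 0.001], [-0.194, -0.981, -0.0], [0.001, 0.0, -1.0]]
force: [0.4, -0.1, 3.5]
grip_width: 0.187
finger_force: 3.1
clock: 19.05
ee_pos: [525.8, 193.7, 100.3]
tcp_rot: [[0.981, -0.195, 0.001], [-0.195, -0.981, -0.0], [0.001, 0.0, -1.0]]
force: [1.0, 0.0, 3.3]
grip_width: 0.192
finger_force: 3.2
```

```bash
python3 -m creep '[[[0,0,0],[0,0,4],1.6],[[0,0,0.15],[0,0,0],1.6],[[0,0,0],[0,0,0],1.6],[[0,0,0],[0,0,0],1.6]]'
python3 -m creep '[[[0,0,0],[0,0,6],1.6],[[0,0,0],[0,0,6],1.6],[[0,0,0.05],[0,0,6],1.6],[[0,0,0.05],[0,0,6],1.6],[[0,0,0],[0,0,0],1.6]]'
python3 -c "
from h import *
s=state();print(s['qpos'][6],s['wrist_torque'],s['finger_force'])"
```

```text
clock: 19.45
ee_pos: [525.4, 193.5, 98.3]
tcp_rot: [[0.965, -0.261, -0.0], [-0.261, -0.965, -0.001], [0.0, 0.001, -1.0]]
force: [0.5, -0.4, -1.0]
grip_width: 0.191
finger_force: 0.2
clock: 19.95
ee_pos: [525.6, 193.6, 97.6]
tcp_rot: [[0.774, -0.633, 0.001], [-0.633, -0.774, -0.001], [0.001, 0.0, -1.0]]
force: [-0.6, 0.5, -0.3]
grip_width: 0.187
finger_force: 0.2
-2.723558272640629 [ 0.02714192  0.0200901  -0.023708  ] 0.2487615896279749
```

It has dropped: the tip reached 98.3 mm with no contact, and it turns forward freely. Joint 7 is near its limit, so I'll lift clear of the wing, half-turn the tool and come back down.

```bash
python3 -m creep '[[[0,0,0],[0,0,-6],1.6],[[0,0,0],[0,0,-5],3],[[0,0,0],[0,0,0],3],[[0,0,0],[0,0,0],3],[[0,0,-0.5],[0,0,0],3],[[0,0,-1],[0,0,0],3],[[0,0,-1],[0,0,0],3],[[0,0,-1.2],[0,0,0],3]]'
python3 -m creep '[[[0,0,0],[0,0,-8],3],[[0,0,0],[0,0,-8],3],[[0,0,0],[0,0,-8],3],[[0,0,0],[0,0,-8],3],[[0,0,0],[0,0,-8],3],[[0,0,0],[0,0,-8],3],[[0,0,0],[0,0,-8],3],[[0,0,0],[0,0,-8],3]]'
python3 -m creep '[[[0,0,0],[0,0,-8],3],[[0,0,0],[0,0,-8],3],[[0,0,0],[0,0,-8],3],[[0,0,0],[0,0,-8],3],[[0,0,0],[0,0,-8],3],[[0,0,0],[0,0,-8],3],[[0,0,0],[0,0,-8],3],[[0,0,0],[0,0,-8],3]]'
python3 -m creep '[[[0,0,0],[0,0,-8],3],[[0,0,0],[0,0,-8],3],[[0,0,0],[0,0,-8],3],[[0,0,0],[0,0,-8],3],[[0,0,0],[0,0,-8],3],[[0,0,0],[0,0,-8],3],[[0,0,0],[0,0,-4],3],[[0,0,0],[0,0,0],3]]'
python3 - <<'E'
from h import *
import pickle
need([525.7,193.7,97.5],down(62)); print(state()['qpos'][6])
f,*C=cam('wrist');pickle.dump((f,C),open('w8.pkl','wb'));save('w8.png',f)
s=state();A=np.array(s['tcp_rot']);t=np.array(s['ee_pos']);g=f.max(2).astype(int)
u=proj([t+A@[x,y,t[2]-118] for x in(-21,21) for y in(-6,6)],*C);print('expected wing',u.round(1))
for r in range(int(u[:,1].min())-8,min(int(u[:,1].max())+4,398),4): print(r,g[r,290:352:2])
E
```

```text
clock: 20.75
ee_pos: [526.0, 193.8, 136.1]
tcp_rot: [[0.881, -0.473, 0.002], [-0.473, -0.881, -0.0], [0.002, -0.001, -1.0]]
force: [-0.1, 0.1, -0.1]
grip_width: 0.353
finger_force: 0.0
clock: 21.55
ee_pos: [526.2, 193.7, 136.1]
tcp_rot: [[0.808, 0.589, 0.002], [0.589, -0.808, -0.0], [0.002, 0.002, -1.0]]
force: [0.5, -0.2, -0.0]
grip_width: 0.347
finger_force: 0.0
clock: 22.35
ee_pos: [526.3, 193.6, 136.0]
tcp_rot: [[-0.175, 0.985, 0.002], [0.985, 0.175, -0.0], [-0.001, 0.002, -1.0]]
force: [0.4, -0.2, 0.2]
grip_width: 0.352
finger_force: 0.0
clock: 23.15
ee_pos: [526.3, 193.5, 135.8]
tcp_rot: [[-0.881, 0.473, 0.002], [0.473, 0.881, -0.0], [-0.002, 0.001, -1.0]]
force: [0.6, -0.8, 0.2]
grip_width: 0.353
finger_force: 0.0
t 23.15 pos [526.3 193.5 135.8] shift cm [ 0.07 -0.01  3.83] turn [ 0.   0.1 -0.2] F [ 0.6 -0.8  0.2]
0.447222138262316
expected wing [[312.9 266.1]
 [331.8 266.2]
 [312.6 202.9]
 [332.7 202.9]]
194 [71 68 25 18 29 43 48 49 50 48 47 51 49 48 48 48 47 47 48 50 50 49 48 48
 49 47 47 40 34 23 80]
198 [67 21 23 46 48 47 47 49 49 48 48 48 48 48 48 48 47 47 47 49 51 49 48 
[... 1304 characters left out ...]
 136 144 145 148 153 152 148 149 150 142  10]
250 [  7   6  54 150 150 149 149 149 148 147 148 148 149 148 150 151 154 153
 148 146 145 146 152 154 148 147 149 148 148 130   7]
254 [  6   7  48 134 135 135 134 146 147 147 148 148 148 150 152 154 149 146
 144 145 150 154 148 146 149 148 148 148 134 125   9]
258 [  5   5  36 132 131 129 129 132 145 148 148 149 151 153 149 146 144 144
 149 152 149 142 112 106  92  90  91  90  90  61   8]
262 [  5   4  14  59  59  64  67  71  77 140 150 152 150 146 144 143 147 153
 149 144 109  89  90  91  90  89  89  90  90  70   6]
266 [  4   3  14  58  60  65  68  72  75  89 150 146 144 143 146 151 150 144
 145 133  89  89  89  90  89  90  90  92  91  67   7]
```

In this image the wing lies across the tool at rows 222–240, about 80° on from where I expected it. It may have run down the thread by itself. I'll fit its yaw and height.

```bash
cat > fit8.py <<'E'
from h import *
import pickle
from scipy.optimize import minimize
f,C=pickle.load(open('w8.pkl','rb'))
g=f.max(2).astype(float)
M=np.linalg.inv(np.array(read_camera('wrist')['mount']));W=C[0]@M;A=W[:3,:3];t=W[:3,3]
def lab(v):
    # classes: 1 dark sides(17), 2 skirt top(48), 3 wing top(27); wing sides dark
    k=4;q=np.radians(v[1]);Rn=np.array([[np.cos(q),-np.sin(q),0],[np.sin(q),np.cos(q),0],[0,0,1]])
    p=t+A@[v[2],v[3],0];p[2]=v[0];O=np.full((1600,2560),255,np.float32)
    sk,w=nutparts();pr=lambda q:((proj(q@Rn.T+p,*C)+.5)*k).astype(np.int32).reshape(-1,1,2)
    for P,val in((sk,17),(sk[1::2],48),(w,17),(w[w[:,2]>50],27)): cv2.fillConvexPoly(O,cv2.convexHull(pr(P)),val)
    return cv2.resize(O,(640,400),interpolation=cv2.INTER_AREA)
roi=np.s_[170:245,296:348]
G=np.minimum(g,70)[roi]
cost=lambda v:np.abs(np.minimum(lab(v),70)[roi]-G).clip(0,35).sum()/100
for z in(50,53,56,60,65):
    R0=[minimize(lambda w:cost([z,*w]),[a,-1,.8],method='Nelder-Mead',options=dict(initial_simplex=[[a,-1,.8],[a+8,-1,.8],[a,1,.8],[a,-1,2.8]],maxiter=90)) for a in(-40,-18,-5,140)]
    b=min(R0,key=lambda r:r.fun);print(z,round(b.fun,2),b.x.round(2))
y=np.degrees(np.arctan2(A[1,1],A[0,1]));print('tool y yaw',y)
E
python3 fit8.py
```

```text
50 129.09 [-18.95   1.38  -0.84]
53 131.98 [-18.78   2.07  -0.99]
56 139.1 [-19.8    2.87  -0.99]
60 154.55 [-19.98   3.98  -1.19]
65 169.94 [-17.79   5.12  -2.07]
tool y yaw 61.80084979365164
```

The best fit is nut base z ≈ 50 and wing yaw ≈ -19°, which is about 86° forward of where it dropped. So it has run down to about home. I'll align to the wing and turn it gently clockwise to confirm it is against the stop.

```bash
python3 -m creep '[[[0,0,0],[0,0,8],3],[[0,0,0],[0,0,8],3],[[0,0,0],[0,0,8],3],[[0,0,0],[0,0,8],3],[[0,0,0],[0,0,8],3],[[0,0,0],[0,0,8],3],[[0,0,0],[0,0,8],3],[[0,0,0],[0,0,8],3]]'
python3 -m creep '[[[0,0,0],[0,0,8],3],[[0,0,0],[0,0,8.5],3],[[0,0,1.5],[0,0,0],3],[[0,0,1.5],[0,0,0],3],[[0,0,0.9],[0,0,0],3],[[0,0,0.3],[0,0,0],3],[[0,0,0],[0,0,0],3],[[0,0,0],[0,0,0],3]]'
python3 -m creep '[[[0,0,0],[0,0,0],1.7],[[0,0,0],[0,0,0],1.7],[[0,0,0],[0,0,0],1.7],[[0,0,0],[0,0,0],1.7]]'
python3 -c "
from h import *
need([526.3,193.6,93],down(-19));s=state();print(s['qpos'][6],s['wrist_torque'],s['finger_force'])"
```

```text
clock: 24.05
ee_pos: [525.9, 193.7, 135.3]
tcp_rot: [[0.047, 0.999, 0.002], [0.999, -0.047, -0.001], [-0.0, 0.002, -1.0]]
force: [0.5, 0.1, -0.6]
grip_width: 0.354
finger_force: 0.0
clock: 24.85
ee_pos: [526.1, 193.7, 93.0]
tcp_rot: [[0.321, 0.947, 0.001], [0.947, -0.321, -0.0], [0.0, 0.001, -1.0]]
force: [-0.1, 0.4, 0.1]
grip_width: 0.349
finger_force: 0.0
clock: 25.25
ee_pos: [526.0, 193.6, 93.1]
tcp_rot: [[0.321, 0.947, 0.002], [0.947, -0.321, -0.0], [0.0, 0.002, -1.0]]
force: [1.6, -0.1, -1.0]
grip_width: 0.203
finger_force: 0.0
t 25.25 pos [526.  193.6  93.1] shift cm [0.01 0.03 0.01] turn [ 0.1 -0.   0.3] F [ 1.6 -0.1 -1. ]
-0.8939563720065282 [-0.01041126  0.03898713  0.02747568] 0.0
```

```bash
cat > q.py <<'E'
from h import *
s=state();A=np.array(s['tcp_rot']);print('yaw',np.degrees(np.arctan2(A[1,1],A[0,1])).round(1),'tq',np.round(s['wrist_torque'],2))
E
python3 -m creep '[[[0,0,0],[0,0,5],1.7],[[0,0,0],[0,0,5],1.7],[[0,0,0],[0,0,0],1.7]]' | grep finger; python3 q.py
python3 -m creep '[[[0,0,0],[0,0,3],1.7],[[0,0,0],[0,0,0],1.7]]'| grep finger; python3 q.py
python3 -m creep '[[[0,0,0],[0,0,3],1.7],[[0,0,0],[0,0,0],1.7]]'| grep finger; python3 q.py
```

```text
finger_force: 0.4
yaw -28.8 tq [-0.    0.24 -0.01]
finger_force: 2.9
yaw -31.6 tq [-0.02  0.42  0.1 ]
finger_force: 10.0
yaw -34.6 tq [-0.03  0.75  0.29]
```

```bash
python3 -m creep '[[[0,0,0],[0,0,3],1.7],[[0,0,0],[0,0,0],1.7]]'| grep finger; python3 q.py
python3 -m creep '[[[0,0,0],[0,0,-7],1.7],[[0,0,0],[0,0,-4],1.7],[[0,0,0],[0,0,0],1.7]]'| grep -E "finger|ee_pos|^force"; python3 q.py
python3 -m creep '[[[0,0,0],[0,0,0],3],[[0,0,0],[0,0,0],3],[[0,0,0],[0,0,0],3],[[0,0,-1],[0,0,0],3],[[0,0,-1.5],[0,0,0],3],[[0,0,-1.5],[0,0,0],3],[[0,0,0],[0,0,0],3],[[0,0,0],[0,0,0],3]]'
python3 - <<'E'
from h import *
import pickle
f,*C=cam('wrist');pickle.dump((f,C),open('w8.pkl','wb'))
E
sed -i 's/(-40,-18,-5,140)/(-30,-18)/; s/(50,53,56,60,65)/(47,50,53,56,60)/' fit8.py; python3 fit8.py
```

```text
finger_force: 21.9
yaw -37.5 tq [-0.17  1.03  0.74]
ee_pos: [526.1, 193.5, 92.8]
force: [-1.3, 0.4, 1.8]
finger_force: 0.5
yaw -26.5 tq [ 0.05  0.26 -0.01]
clock: 27.25
ee_pos: [526.3, 193.8, 133.8]
tcp_rot: [[0.45, 0.893, 0.003], [0.893, -0.45, -0.0], [0.001, 0.003, -1.0]]
force: [-0.4, -0.4, -0.1]
grip_width: 0.35
finger_force: 0.0
47 264.0 [-17.57  -2.04  -1.41]
50 268.86 [-16.9   -1.39  -1.35]
53 273.41 [-17.07  -0.69  -1.26]
56 281.56 [-18.02  -0.21  -1.38]
60 290.38 [-19.04   0.92  -1.18]
tool y yaw -26.731777767916522
```

The hard stop held at 0.74 N m with the wing unmoved (yaw ≈ -18°, z ≈ 50), so the nut is home. I'll retreat and run a quick check that nothing else moved.

```bash
python3 -m creep '[[[0,0,-3],[0,0,0],3],[[0,0,-4],[0,0,0],3],[[0,0,-4],[0,0,0],3],[[0,0,-4],[0,0,0],3],[[0,0,0],[0,0,0],3],[[0,0,0],[0,0,0],3]]' | head -2
python3 - <<'E'
from h import *
import pickle
D=pickle.load(open('D.pkl','rb'))
for n in('scene','top'):
    f,*C=cam(n);d=(np.abs(f.astype(int)-D[n][0]).max(2)>45).astype(np.uint8)
    k,_,st,c=cv2.connectedComponentsWithStats(d)
    print(n,[(*np.round(c[i]).astype(int).tolist(),int(st[i,4])) for i in range(1,k) if st[i,4]>12])
C=D['scene'][1];print('nut at home expected',proj([[525,193,81]],*C))
E
```

```text
clock: 27.95
ee_pos: [525.9, 193.9, 283.1]
scene [(170, 2, 14), (219, 11, 135), (178, 20, 162), (402, 10, 15), (404, 48, 1448), (217, 21, 19), (187, 33, 15), (233, 45, 53), (219, 52, 141), (225, 54, 20), (236, 57, 43), (22, 116, 49), (5, 116, 48), (4, 130, 23), (29, 127, 16), (23, 134, 37), (180, 145, 13), (25, 152, 13), (388, 163, 350), (71, 212, 4242), (250, 196, 3937), (284, 255, 719)]
top [(164, 82, 25), (134, 109, 1910), (97, 99, 85), (198, 165, 2573), (109, 120, 83), (117, 140, 16), (111, 144, 15), (367, 184, 378), (194, 190, 21), (201, 209, 26), (239, 296, 3472), (168, 276, 29), (488, 360, 7755), (630, 315, 19), (188, 320, 16), (280, 352, 71), (265, 389, 452), (556, 391, 587)]
nut at home expected [[388.67636798 161.87143225]]
```

```bash
python3 -c "
from workcell import *
print(close_job())"
```

```text
the job is handed in; nothing more can be done
None
```

The nut is on the spindle and fully home on the hub, released and up against the end stop, and the job is handed in at about 28 s; before/after pictures showed only the nut, the arm and shadows changed, though it dropped into the thread at or near first release and then mostly ran down by itself after I let go, not under my turning.

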